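# Load the sensor test fixture

### The arm

A 6-joint arm with a two-finger parallel gripper is mounted at the origin on the work surface. World frame = base frame: x ahead of the robot, y to its left, z up, the work surface at z = 0. Lengths are in mm, angles in degrees, forces in N, time in s.
With the tool pointing down it reaches from about 300 to 850 mm from the base axis. Payload 4.2 kg.
Tool frame: the origin (TCP) lies midway between the tips of the shut fingers; the grasp point (between the pads) lies 19 mm behind it (env.grip_depth is the distance from the TCP to the grasp point, in mm); z points along the fingers, y is the line along which they close (so a half turn about z gives the same grasp; the last joint's range is limited). The gripper opens to 91 mm and grips with 3 to 60 N. Pads are 32 mm wide; open, the fingers measure 118 mm over their backs; the gripper's body (76 mm by 178 mm) begins 60 mm behind the grasp point.
Start: joints at [-74.771, 18.312, 89.639, -0, 72.044, -1.146], TCP at [162.11, -551.692, 213.976] pointing down, gripper open.
Joint ranges: [-177.97, 177.97], [-48.28, 115.42], [12.27, 149.76], [-77.06, 257.06], [2.81, 150.46], [-146.56, 146.56]. Speed limits (degrees/s): [147.25, 147.25, 180, 180, 180, 180].

### API

Orientations are given as [roll, pitch, yaw] about the fixed x, y, z axes, in that order (R = Rz(yaw) Ry(pitch) Rx(roll)).
In Python, from workcell import env, eyes gives the robot as it stands.
- The arm moves only by the tool send_rows, never from a script. Its argument "motion" is a list of rows, each a list of 7 numbers: the shift along the world's x, y, z normalised to -1 to 1, where 1 is 0.5 m, then the turn, a rotation vector about the world's x, y, z normalised to -1 to 1, where 1 is 60 degrees, then the opening, from -1 (shut) to 1 (fully open). A call has 1 to 20 rows; each row is the pose to reach, as a shift and turn from the pose commanded when the call began; what a row does not reach only later rows make up. A row lasts 1/8 s, in which the tool goes at most 62.5 mm and 10.7 degrees, less where a joint would pass 70% of its speed; a pose out of reach is approached as far as the arm can. A call with a number of a shift or a turn outside -1 to 1 is refused whole. A call with a gripper value outside its range is refused whole. The fingers move at their own pace and stop on an object; "squeeze" is the grip in N (left out, the last holds). Time passes only in rows, so rows that repeat a pose let the fingers close. It gives the time, the measured TCP pose, the force, the opening and the grip force at its end, in the units of the state.
- env.state(): the state, without advancing time (a new reading comes with each control period).
- eyes.grab_frame(name): name is "scene" or "top" or "wrist"; returns a dict with "pixels" (400x640x3 uint8, red, green, blue), "depth" (400x640 float32, mm along the optical axis (not along the pixel's ray), 0 where there is no reading), "fx", "fy", "cx", "cy" (pixels), "distortion" ([k1, k2, p1, p2, k3] as OpenCV has them; the pictures are not rectified), "R" (3x3) and "t" (3): a world point X has camera coordinates R X + t; the wrist camera has in their place "T_tool_cam" (4x4, takes a point from camera to tool coordinates, whose origin is the TCP and whose axes are the flange's). Camera axes: x right, y down, z forward; pixel columns grow to the right and rows downward; lengths in mm; the calibration is good to about 2 mm. A picture is of the moment at which its call begins: read the wrist's pose just before it.
- env.job_done(): hands the job in; it is judged then, once.
The state is a dict: "time_s": time; "qpos": joint angles; "qvel": joint speeds; "effort": joint torques, N m; "ee_pos": TCP position; "ee_rot": TCP orientation; "force": force on the tool from outside, world axes, zero at the start; "torque": the same for the moment, N m; "gripper_width": finger opening in mm; "gripper_force": force on a finger pad.
Only numpy, scipy, OpenCV 4.12 (cv2) and the standard library are available. Lean on these libraries where they do the work, as an engineer would, in place of code of your own. Each camera call takes 0.05 s, during which the arm holds its last target. There are 200 camera calls.

### The job

Make the sensors ready for a test run: lay the probe tube in both saddles of the clamp fixture, swing the coupler's hinged half fully shut over it and only then stand the swing bolt upright in its slot. Put every sensor module that is on the bench upright and fully home in the tray nest of its own shape and size, and lower the hold-down plate over the tray's shaft and locating pin until it rests flat on the shaft's shoulder. Leave the driver case, the circuit boards and the jar where they are.

Things in the scene. Friction and masses are not known exactly. Their poses are not given: they have to be found in the camera images.
- tube_c (a point): Probe tube: a plain steel tube 30 mm in diameter and 220 mm long over all, with a square aluminium flange (36 x 36 mm, 12 mm thick) on each end; about 0.3 kg. The point is its centre; its y axis runs along the tube. It starts lying on the bench on its flanges, its axis 18 mm up. Both ends are alike.
- clamp: Clamp fixture, fixed to the bench: grey base plate 140 mm (x) x 190 mm (y) x 12 mm with two V saddles open upwards: the lower half of the coupler (46 mm wide, centred at y = -62 mm) and a plain rest (20 mm wide, at y = +68 mm). Between them the base is clear from y = -39 to +58 mm. Origin on the bench under the saddle point; hinge to +x, swing bolt to -x.
- saddle (a point): Where the centre of the seated tube belongs, on the clamp fixture, 62 mm above the bench; its y axis is the tube direction, z up. The flanges of the tube belong outside the two saddles; within 14 mm along y is right.
- hinge (a point): The hinge axis of the coupler's upper half (parallel to the fixture's y), at x = +40 mm, y = -62 mm from the saddle point, at the same height (62 mm above the bench); fixed.
- cap (a joint): Angle of the hinged upper half of the coupler, rad: 0 = shut over the tube, grows as it swings up and over to +x of the fixture; starts at 1.3 to 1.55 (end stop 1.6). Stiff, stays where it is left; 2 to 5 N at the bar move it. When shut, its flat lug on the -x side (1.5 to 10.5 mm above the tube axis) has a slot 11 mm wide, open to -x, for the bolt.
- cap_bar (a point): Middle of the round bar (8 mm thick) of the bow handle on the hinged half. The bar is parallel to the hinge; the bow is clear for 46 mm between its two legs. With the half shut the point is 40 mm to -x and 60 mm above the hinge axis (36 mm above the half itself), and it turns with the half about the hinge.
- bolt (a joint): Angle of the swing bolt, rad, about a pivot at x = -52 mm, y = -62 mm from the saddle point and 30 mm above the bench, axis parallel to the tube: 0 = upright (its end stop), standing in the slot of the shut lug; grows as it leans out to the fixture's -x; starts at 0.75 to 1.15 (end stop 1.2). It stays where it is left and takes about 1 N at the head; a push from outside on its head stands it up.
- bolt_head (a point): Middle of the swing bolt's brass nut (20 mm in diameter, 12 mm thick), 48 mm along the bolt from its pivot. The rod is 8 mm thick; a brass end 14 mm in diameter reaches to 64 mm from the pivot.
- plate_c (a point): Hold-down plate: aluminium, 100 mm (x) x 116 mm (y) x 6 mm, with a black round collar 36 mm in diameter standing 34 mm above its middle; 40 mm high over all, about 0.25 kg. An 18 mm shaft hole goes through plate and collar (20 mm in the collar). The point is on its axis, 20 mm above the underside. It starts flat on the bench.
- plate_hole (a point): Centre of the second hole of the plate (12 mm, for the locating pin), 36 mm along the +x axis of the plate from the shaft hole, at the underside.
- tray: Nest tray, fixed to the bench: grey block 130 mm (x) x 170 mm (y) x 16 mm with four nests, a central steel shaft and a locating pin to +x. Origin under the shaft, z up.
- shoulder (a point): Top of the shoulder of the tray shaft (24 mm in diameter), on the axis, 47 mm above the bench: here the underside of the hold-down plate rests. Above it the shaft is 14 mm thick, tapered at its tip 77 mm above the bench.
- pin (a point): Locating pin of the tray, 8 mm thick, tip 63 mm above the bench, 36 mm to +x of the shaft; the point is on its axis, 47 mm above the bench.
- round_c (a point): Sensor module, aluminium cylinder 36 mm in diameter, 36 mm tall, about 0.1 kg or less; black connector spots mark its top; the point is its centre, z towards the top. It starts upright. May be absent.
- nest_round (a point): Nest in the tray for it: round, 40 mm in diameter, 8 mm deep; the point is at the centre of its mouth, 16 mm above the bench, axes as the tray's (x = +36, y = +54 mm from the shaft). A module in its nest stands 28 mm proud.
- square_c (a point): Sensor module, aluminium block 34 x 34 mm, 36 mm tall, about 0.1 kg or less; black connector spots mark its top; the point is its centre, z towards the top. It starts upright. May be absent.
- nest_square (a point): Nest in the tray for it: square, 38 x 38 mm, 8 mm deep; the point is at the centre of its mouth, 16 mm above the bench, axes as the tray's (x = +36, y = -54 mm from the shaft). A module in its nest stands 28 mm proud.
- oblong_c (a point): Sensor module, aluminium block 46 mm (x) x 26 mm (y), 36 mm tall, about 0.1 kg or less; black connector spots mark its top; the point is its centre, z towards the top. It starts upright. May be absent.
- nest_oblong (a point): Nest in the tray for it: oblong, 50 mm (x) x 30 mm (y), 8 mm deep; the point is at the centre of its mouth, 16 mm above the bench, axes as the tray's (x = -36, y = +54 mm from the shaft). A module in its nest stands 28 mm proud.
- small_c (a point): Sensor module, aluminium cylinder 26 mm in diameter, 36 mm tall, about 0.1 kg or less; black connector spots mark its top; the point is its centre, z towards the top. It starts upright. May be absent.
- nest_small (a point): Nest in the tray for it: round, 30 mm in diameter, 8 mm deep; the point is at the centre of its mouth, 16 mm above the bench, axes as the tray's (x = -36, y = -54 mm from the shaft). A module in its nest stands 28 mm proud.
- case: Bystander: red driver case, 90 x 150 x 25 mm; origin under its centre.
- boards: Bystander: black carrier with four green circuit boards, 100 x 140 x 16 mm; origin under its centre.
- jar: Bystander: jar, 56 mm in diameter, 75 mm tall; origin under its centre.
Not all that is in view belongs to the job. Of the things shaped like the part that bears plate_c, the aluminium one is meant. Leave any pink or yellow look-alike of the part that bears round_c alone.

How it is judged (in metres and radians):
On the way, in this order (a step that is already met when the one before it is completed fails the run):
1. the tube lies in both saddles while the coupler is still open (x of tube_c in the frame of saddle between -0.004 and 0.004 m and y of tube_c in the frame of saddle between -0.014 and 0.014 m and z of tube_c in the frame of saddle between -0.004 and 0.004 m and angle between the y axis of tube_c and the y axis of saddle, either way round below 0.05 rad and value of joint cap above 0.8 rad), for 0.2 s.
2. the hinged half is shut over the tube while the swing bolt still leans out (x of tube_c in the frame of saddle between -0.004 and 0.004 m and y of tube_c in the frame of saddle between -0.014 and 0.014 m and z of tube_c in the frame of saddle between -0.004 and 0.004 m and angle between the y axis of tube_c and the y axis of saddle, either way round below 0.05 rad and value of joint cap below 0.06 rad and value of joint bolt above 0.4 rad), for 0.2 s.
3. the swing bolt stands in the slot of the shut half (x of tube_c in the frame of saddle between -0.004 and 0.004 m and y of tube_c in the frame of saddle between -0.014 and 0.014 m and z of tube_c in the frame of saddle between -0.004 and 0.004 m and angle between the y axis of tube_c and the y axis of saddle, either way round below 0.05 rad and value of joint cap below 0.06 rad and value of joint bolt below 0.12 rad), for 0.2 s.
At the end, for the whole second after the job is handed in: Tube in both saddles (4 mm, 14 mm along, 0.05 rad), hinged half shut (0.06 rad), bolt upright (0.12 rad); every module present in its own nest (4 mm), upright, down within 3 mm; plate on shaft (3.5 mm) and pin (4.5 mm), flat, down on the shoulder within 3 mm (all of step 3 and horizontal distance between round_c and nest_round below 0.004 m and z of round_c in the frame of nest_round between 0.006 and 0.0125 m and angle between each of round_c, square_c, oblong_c, small_c's own z axis and vertical below 0.1 rad and horizontal distance between square_c and nest_square below 0.004 m and z of square_c in the frame of nest_square between 0.006 and 0.0125 m and horizontal distance between oblong_c and nest_oblong below 0.004 m and z of oblong_c in the frame of nest_oblong between 0.006 and 0.0125 m and horizontal distance between small_c and nest_small below 0.004 m and z of small_c in the frame of nest_small between 0.006 and 0.0125 m and horizontal distance between plate_c and shoulder below 0.0035 m and horizontal distance between plate_hole and pin below 0.0045 m and z of plate_c in the frame of shoulder between 0.016 and 0.023 m and angle between plate_c's own z axis and vertical below 0.05 rad); the robot touches nothing.
It fails at once if a bystander is shifted by more than 30 mm (distance of any of case, boards, jar from where it was at the start of the episode above 0.03 m).
Of mod_round, mod_square, mod_oblong, mod_small only 2 to 4 are there at a start; the rules pass over those that are not, and their reading is None.
At some moment in a run one of mod_round, mod_square, plate may be knocked a few centimetres aside while the robot is not near it.
Once in a run the grip may slacken for a moment while it holds something.
It also fails if it takes over 210 s, if anything falls off the work surface, if the arm or the gripper's body presses on something with over 40 N, if the wrist force passes 120 N, or if a joint passes its speed limit or range.

## Working session

There is one attempt and no reset: what is moved stays moved. The work goes in short steps, Python scripts to look and compute and a tool call to move; the robot and the scene stay as the last step left them, time stands still between calls to the robot, and variables do not carry over. Pictures are saved under pics/ and viewed, at most 14 in all, crops included, and the job is handed in when it is done.

Besides the shell and the picture viewer there is one more tool, called by a JSON object that holds its "name" and its "arguments", one argument or row to a line. send_rows: Moves the arm, as the interface text tells. Its arguments: {"type":"object","properties":{"motion":{"type":"array"},"squeeze":{"type":"number"}},"required":["motion"]}

```bash
mkdir -p pics; ls; cat > h.py <<'E'
import numpy as np, cv2
from scipy.spatial.transform import Rotation as Ro
from workcell import env, eyes
def grab(n):
    s=env.state(); f=eyes.grab_frame(n)
    if n=='wrist':
        T=np.eye(4); T[:3,:3]=Ro.from_euler('xyz',s['ee_rot'],degrees=True).as_matrix(); T[:3,3]=s['ee_pos']
        T=T@np.array(f['T_tool_cam']); f['Rw'],f['tw']=T[:3,:3],T[:3,3]
    else:
        R,t=np.array(f['R']),np.array(f['t']); f['Rw'],f['tw']=R.T,-R.T@t
    f['K']=np.array([[f['fx'],0,f['cx']],[0,f['fy'],f['cy']],[0,0,1]]); f['d']=np.array(f['distortion'],float)
    return f
def rays(f,uv):
    p=cv2.undistortPoints(np.array(uv,float).reshape(-1,1,2),f['K'],f['d'])[:,0]
    return np.c_[p,np.ones(len(p))]
def cloud(f):
    v,u=np.mgrid[:400,:640]; r=rays(f,np.c_[u.ravel(),v.ravel()])
    P=(r*f['depth'].reshape(-1,1))@f['Rw'].T+f['tw']; P[f['depth'].ravel()==0]=np.nan
    return P.reshape(400,640,3)
def onz(f,uv,z):
    d=rays(f,uv)@f['Rw'].T; return f['tw']+d*((z-f['tw'][2])/d[:,2])[:,None]
def proj(f,X):
    c=(np.atleast_2d(X)-f['tw'])@f['Rw']
    return cv2.projectPoints(c,np.zeros(3),np.zeros(3),f['K'],f['d'])[0][:,0]
def save(f,n): cv2.imwrite(f'pics/{n}.png',np.ascontiguousarray(f['pixels'][...,::-1]))
def st():
    s=env.state(); print({k:np.round(s[k],2).tolist() for k in ('time_s','qpos','ee_pos','ee_rot','force','gripper_width','gripper_force')})
E
python3 - <<'E'
from h import *
import pickle
st()
for n in('scene','top'):
    f=grab(n); save(f,n+'0'); pickle.dump(f,open(n+'0.pkl','wb')); print(n,f['tw'],f['Rw'].round(2).tolist(),f['fx'])
E
```

```text
pics
{'time_s': 0.0, 'qpos': [-74.77, 18.35, 89.71, -0.0, 72.04, -1.14], 'ee_pos': [161.96, -551.21, 213.13], 'ee_rot': [-179.9, -0.0, 16.37], 'force': [0.06, 0.99, 0.33], 'gripper_width': 91.3, 'gripper_force': 0.0}
scene [1472.47670995 -200.33627755  738.45084957] [[0.29, 0.5, -0.81], [0.96, -0.17, 0.23], [-0.02, -0.85, -0.53]] 417.8481074183556
top [ 346.33500796   71.81695441 1152.47585425] [[0.01, -0.99, 0.16], [-1.0, -0.01, -0.01], [0.01, -0.16, -0.99]] 373.3763017952555
```

View pics/top0.png

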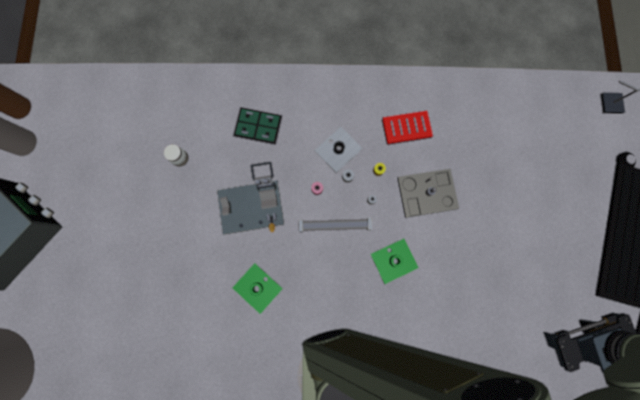

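View pics/scene0.png

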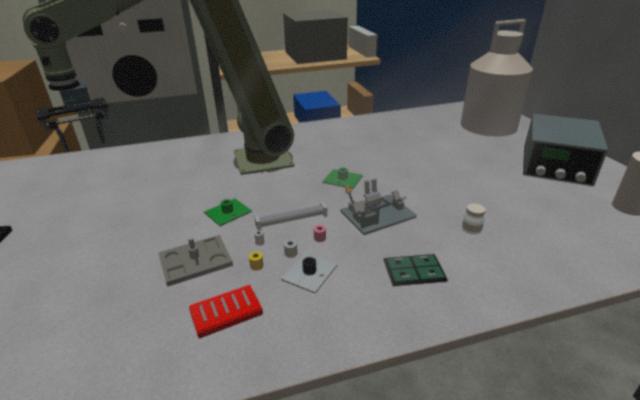

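The top view shows the clamp at about (252,207), the tray at (428,193), and the tube from (303,225) to (370,224). The aluminium plate is at (339,150), with green look-alikes at (258,288) and (394,261). There are two aluminium cylinders, at (348,176) and (371,200). The pink (317,188) and yellow (380,169) ones are the look-alikes to leave alone. I'll confirm this in one enlarged crop.

```bash
python3 - <<'E'
from h import *
import pickle
f=pickle.load(open('top0.pkl','rb'))
c=f['pixels'][125:245,210:470,::-1]; cv2.imwrite('pics/topcrop.png',cv2.resize(c,None,fx=3,fy=3,interpolation=cv2.INTER_CUBIC))
P=cloud(f)
for n,uv,z in [('plate',(339,149),40),('round',(348,176),36),('small',(371,200),36),('tubeL',(303,226),18),('tubeR',(370,224),18),('clamp',(251,207),12),('shaft',(430,190),77),('handle',(262,165),60),('bolt',(271,225),60),('tray',(428,193),16)]:
    print(n,onz(f,[uv],z)[0].round(),P[uv[1],uv[0]].round())
E
```

```text
plate [673.  -4.  40.] [684.  -7.   2.]
round [589. -32.  36.] [589. -32.  36.]
small [ 515. -101.   36.] [ 515. -101.   37.]
tubeL [436. 104.  18.] [435. 104.  30.]
tubeR [ 444. -100.   18.] [442. -97.  40.]
clamp [494. 265.  12.] [494. 265.  12.]
shaft [ 540. -270.   77.] [ 545. -278.   52.]
handle [615. 228.  60.] [603. 221. 109.]
bolt [435. 197.  60.] [434. 195.  74.]
tray [ 542. -283.   16.] [ 536. -273.   47.]
```

View pics/topcrop.png

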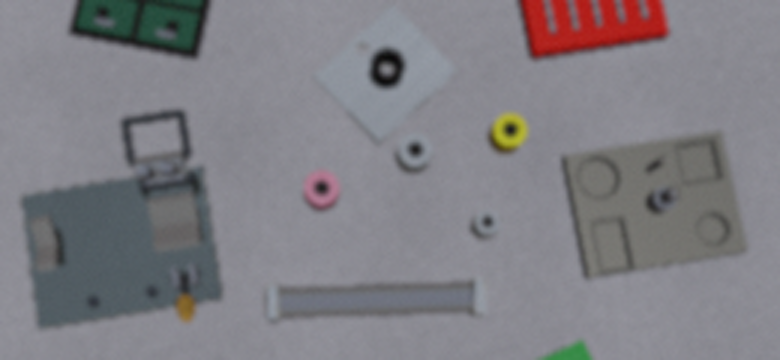

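The crop confirms it. The aluminium plate is at crop (385,68), with its pin hole at (363,45). The modules are round (415,152) and small (485,223), both bare aluminium; pink (321,188) and yellow (509,131) are left alone. The tray and clamp are both yawed a few degrees. I'll view them from closer with the wrist camera.

```bash
python3 - <<'E'
from h import *
f=grab('wrist'); print(np.array(f['T_tool_cam']).round(3),f['fx'],f['cx'],f['cy'])
E
```

```text
[[-0.00000e+00 -9.70000e-01 -2.45000e-01  6.73590e+01]
 [ 1.00000e+00  0.00000e+00 -1.00000e-03  1.63000e-01]
 [ 1.00000e-03 -2.45000e-01  9.70000e-01 -1.71051e+02]
 [ 0.00000e+00  0.00000e+00  0.00000e+00  1.00000e+00]] 276.979272304712 315.3134122290377 199.9797250593675
```

{"name": "send_rows", "arguments": {
  "motion": [
    [0.12,0.08,0.2,0,0,0.15,1],
    [0.24,0.16,0.28,0,0,0.3,1],
    [0.36,0.24,0.28,0,0,0.45,1],
    [0.48,0.32,0.28,0,0,0.6,1],
    [0.55,0.4,0.28,0,0,0.75,1],
    [0.6,0.5,0.28,0,0,0.9,1],
    [0.6,0.53,0.28,0,0,1,1],
    [0.6,0.53,0.28,0,0,1,1],
    [0.6,0.53,0.28,0,0,1,1]
  ]
}}

```text
time_s: 1.27
ee_pos: [462.2, -286.4, 353.8]
ee_rot: [-180.0, 0.0, 76.4]
force: [-0.6, -1.2, 1.0]
gripper_width: 91.1
gripper_force: 0.0
```

```bash
python3 - <<'E'
from h import *
import pickle
f=grab('wrist'); save(f,'w1'); pickle.dump(f,open('w1.pkl','wb'))
E
```

```text
(no output)
```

View pics/w1.png

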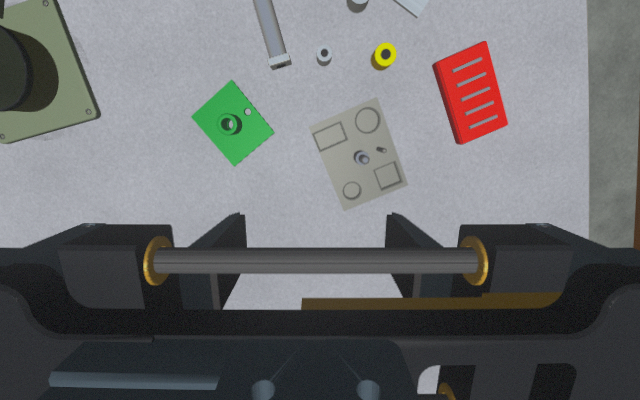

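The wrist view shows the tray at (360,155), the yellow look-alike at (385,55), the small module at (324,53) and the end of the tube at (280,62). Only the upper half of the picture is usable. Next: the tube and the clamp.

```bash
cat >> h.py <<'E'
def rect(P,zlo,zhi,box,minA=50,show=True):
    """blobs of points in a height band and xy box -> world minAreaRect (cx,cy),(w,h),ang"""
    m=(P[...,2]>zlo)&(P[...,2]<zhi)&(P[...,0]>box[0])&(P[...,0]<box[1])&(P[...,1]>box[2])&(P[...,1]<box[3])
    n,l,s,c=cv2.connectedComponentsWithStats(m.astype(np.uint8),connectivity=8); out=[]
    for i in range(1,n):
        if s[i,4]<minA: continue
        q=P[l==i]; r=cv2.minAreaRect(q[:,:2].astype(np.float32)); out.append((r,s[i,4],c[i],np.median(q[:,2])))
        if show: print('rect c',np.round(r[0],1),'size',np.round(r[1],1),'ang',round(r[2],1),'n',s[i,4],'px',c[i].round(),'z',out[-1][3].round(1),'mean',q[:,:2].mean(0).round(1))
    return out
E
python3 - <<'E'
from h import *
import pickle
f=pickle.load(open('w1.pkl','rb')); P=cloud(f)
print('tray');rect(P,10,22,(420,660,-400,-160))
print('shaft');rect(P,55,90,(480,600,-330,-220),3)
print('small');rect(P,28,42,(490,540,-140,-60),5)
E
```

```text
tray
rect c [ 544.  -283.9] size [130.7 170.5] ang 9.5 n 4994 px [359. 155.] z 16.1 mean [ 543.8 -282. ]
shaft
rect c [ 578.7 -277.8] size [6.7 7.2] ang 33.4 n 18 px [383. 150.] z 61.5 mean [ 578.4 -277.5]
rect c [ 543.5 -283.8] size [13.4 13. ] ang 17.7 n 57 px [364. 159.] z 74.2 mean [ 542.4 -282.6]
small
rect c [ 519.4 -105.2] size [23.1 24.5] ang 79.2 n 216 px [324.  53.] z 36.3 mean [ 519.  -105.3]
```

{"name": "send_rows", "arguments": {
  "motion": [
    [0,0.12,0,0,0,0.15,1],
    [0,0.24,-0.08,0,0,0.25,1],
    [0,0.36,-0.14,0,0,0.25,1],
    [0,0.48,-0.14,0,0,0.25,1],
    [0,0.6,-0.14,0,0,0.25,1],
    [0,0.72,-0.14,0,0,0.25,1],
    [0,0.8,-0.14,0,0,0.25,1],
    [0,0.8,-0.14,0,0,0.25,1],
    [0,0.8,-0.14,0,0,0.25,1]
  ]
}}

```text
time_s: 2.45
ee_pos: [462.3, 111.7, 283.8]
ee_rot: [-180.0, 0.1, 91.3]
force: [-0.7, -0.6, 0.5]
gripper_width: 91.0
gripper_force: 0.0
```

```bash
python3 - <<'E'
from h import *
import pickle
st()
f=grab('wrist'); save(f,'w2'); pickle.dump(f,open('w2.pkl','wb'))
P=cloud(f)
rect(P,6,17,(380,660,120,400))
E
```

```text
{'time_s': 2.45, 'qpos': [12.24, 7.0, 94.56, -0.06, 78.47, 10.98], 'ee_pos': [462.31, 111.66, 283.77], 'ee_rot': [-179.98, 0.06, 91.27], 'force': [-0.74, -0.64, 0.49], 'gripper_width': 91.04, 'gripper_force': 0.0}
rect c [494.2 269.2] size [140.1 190.7] ang 10.1 n 9434 px [335.  61.] z 12.3 mean [485.2 278.6]
```

View pics/w2.png

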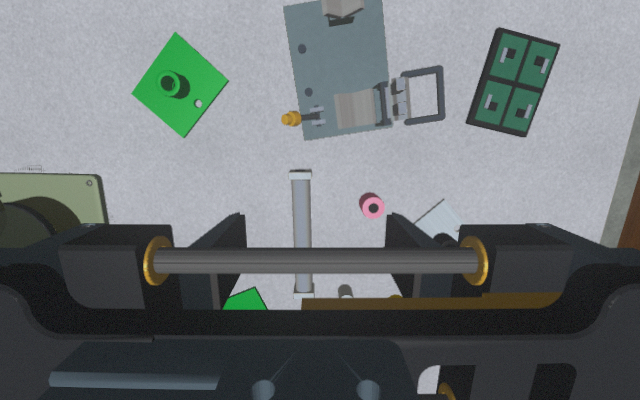

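The wrist view shows the clamp base with its coupler at (360,110), the open handle at (425,95), the bolt leaning out at (292,118) and the tube from (300,173) to (303,293). Next: the clamp frame, the joints and the tube fit.

```bash
python3 - <<'E'
from h import *
import pickle
f=pickle.load(open('w2.pkl','rb')); P=cloud(f)
a=np.radians(10.1); R=np.array([[np.cos(a),-np.sin(a)],[np.sin(a),np.cos(a)]]); o=np.array([494.2,269.2])
Q=P.copy(); Q[...,:2]=(P[...,:2]-o)@R
print('clamp frame'); 
rect(Q,20,130,(-130,130,-110,110),20)
# profile of coupler
for y0 in(-62,):
    m=(abs(Q[...,1]-y0)<10)&(Q[...,2]>14)&(abs(Q[...,0])<130); q=Q[m]
    for x in range(-115,125,6):
        k=q[(q[:,0]>=x)&(q[:,0]<x+6)]
        if len(k): print(x,len(k),k[:,2].min().round(),k[:,2].max().round(),end=' | ')
print('\nbrass'); px=f['pixels'].astype(int); m=(px[...,0]>px[...,2]*1.7)&(px[...,0]>80)&(Q[...,2]>30)&(abs(Q[...,0])<130)&(abs(Q[...,1]+62)<30)
q=Q[m]; print(len(q),q.mean(0).round(1),q.min(0).round(1),q.max(0).round(1))
print('bar');rect(Q,80,135,(60,130,-110,-20),10)
print('tube')
r=rect(P,24,42,(400,480,-130,140),10)
m=(P[...,2]>26)&(P[...,2]<33)&(P[...,0]>400)&(P[...,0]<480)&(P[...,1]>-100)&(P[...,1]<100); q=P[m]
for y in range(-110,110,10):
    k=q[(q[:,1]>=y)&(q[:,1]<y+10)]
    if len(k)>3: print(y+5,len(k),k[:,0].min().round(1),k[:,0].max().round(1),k[:,2].max().round(1))
E
```

```text
clamp frame
rect c [ 8.  67.7] size [20.6 53.2] ang 88.8 n 794 px [341.  10.] z 50.1 mean [ 6.5 64. ]
rect c [ 43.6 -61.8] size [124.8  62.6] ang 0.2 n 3404 px [386. 103.] z 65.8 mean [ 42.5 -61.8]
rect c [-62.7 -59.2] size [29.5 59.8] ang 81.9 n 524 px [303. 117.] z 56.8 mean [-63.1 -62.3]
-97 9 71.0 75.0 | -91 46 66.0 80.0 | -85 68 66.0 81.0 | -79 72 64.0 77.0 | -73 59 14.0 74.0 | -67 31 14.0 68.0 | -61 24 45.0 53.0 | -55 51 16.0 48.0 | -49 57 30.0 41.0 | -43 38 29.0 40.0 | -37 15 14.0 40.0 | -25 1 14.0 14.0 | -19 72 14.0 63.0 | -13 60 56.0 63.0 | -7 59 50.0 57.0 | -1 57 44.0 51.0 | 5 61 40.0 45.0 | 11 70 44.0 51.0 | 17 77 49.0 56.0 | 23 81 55.0 63.0 | 29 55 55.0 63.0 | 35 155 47.0 163.0 | 41 258 46.0 164.0 | 47 112 81.0 126.0 | 53 51 119.0 124.0 | 59 54 111.0 120.0 | 65 1 111.0 111.0 | 95 76 108.0 115.0 | 101 63 112.0 116.0 | 
brass
218 [-78.9 -61.9  74. ] [-92.1 -70.6  64.6] [-67.2 -52.4  81. ]
bar
rect c [ 83.  -61.6] size [45.9 62.6] ang 0.2 n 957 px [428.  94.] z 112.0 mean [ 86.3 -61.2]
tube
rect c [436.6  55.5] size [ 35.4 127.6] ang 0.1 n 1351 px [301. 206.] z 31.7 mean [439.   61.1]
rect c [443.5 -77.1] size [34.5 46.5] ang 1.7 n 444 px [303. 286.] z 32.5 mean [444.2 -79.1]
-95 6 428.0 435.2 32.8
-85 74 428.4 461.2 32.9
-75 63 431.4 455.7 32.8
-65 65 431.3 455.5 33.0
-55 38 431.4 455.3 33.0
-5 53 429.5 452.8 32.9
5 69 427.8 454.3 32.9
15 74 427.7 452.5 32.9
25 84 427.7 452.3 33.0
35 78 427.8 452.2 33.0
45 74 427.7 452.0 33.0
55 78 426.0 451.8 33.0
65 75 426.0 451.6 33.0
75 80 426.0 450.0 32.9
85 91 425.9 451.2 32.9
95 91 424.3 449.6 32.9
```

{"name": "send_rows", "arguments": {
  "motion": [
    [-0.04,-0.1,-0.1,0,0,0.015,1],
    [-0.0434,-0.185,-0.2,0,0,0.015,1],
    [-0.0434,-0.1854,-0.32,0,0,0.015,1],
    [-0.0434,-0.1854,-0.42,0,0,0.015,1],
    [-0.0434,-0.1854,-0.5,0,0,0.015,0.3],
    [-0.0434,-0.1854,-0.54,0,0,0.015,0.1],
    [-0.0434,-0.1854,-0.56,0,0,0.015,0.1],
    [-0.0434,-0.1854,-0.56,0,0,0.015,0.0]
  ],
  "squeeze": 45
}}

```text
time_s: 3.5
ee_pos: [440.4, 19.7, 3.9]
ee_rot: [-180.0, 0.0, 92.2]
force: [0.2, -1.3, -0.4]
gripper_width: 54.2
gripper_force: 0.0
```

```bash
python3 - <<'E'
from h import *
import pickle
f=pickle.load(open('w2.pkl','rb')); P=cloud(f)
a=np.radians(10.1); R=np.array([[np.cos(a),-np.sin(a)],[np.sin(a),np.cos(a)]]); o=np.array([494.2,269.2])
Q=P.copy(); Q[...,:2]=(P[...,:2]-o)@R
for yy,w in((-62,18),(68,8)):
    q=Q[(abs(Q[...,1]-yy)<w)]
    L=q[(q[:,0]>-13)&(q[:,0]<3)&(q[:,2]>35)&(q[:,2]<60)]; Rr=q[(q[:,0]>13)&(q[:,0]<26)&(q[:,2]>35)&(q[:,2]<60)]
    l=np.polyfit(L[:,0],L[:,2],1); r=np.polyfit(Rr[:,0],Rr[:,2],1); x=(r[1]-l[1])/(l[0]-r[0])
    print(yy,len(L),len(Rr),l,r,'vertex',x,np.polyval(l,x))
    print((R@[x,yy]+o).round(1))
E
```

```text
-62 237 298 [-0.9904946  49.29666275] [ 0.99091017 32.97401739] vertex 8.237915645818639 41.13705181102713
[513.2 209.6]
68 132 125 [-0.80562336 49.6256843 ] [ 0.75407376 37.40170806] vertex 7.8374038763669915 43.311688687922455
[490.  337.5]
```

{"name": "send_rows", "arguments": {
  "motion": [
    [0,0,0,0,0,0,-1],
    [0,0,0,0,0,0,-1],
    [0,0,0,0,0,0,-1],
    [0,0,0,0,0,0,-1],
    [0,0,0.05,0,0,0,-1],
    [0,0,0.15,0,0,0,-1],
    [0,0,0.25,0,0,0,-1],
    [0,0,0.25,0,0,0,-1]
  ],
  "squeeze": 45
}}

```text
time_s: 4.5
ee_pos: [442.6, 20.8, 131.9]
ee_rot: [179.6, -0.0, 92.3]
force: [0.3, 0.9, -3.5]
gripper_width: 28.7
gripper_force: 45.0
```

```bash
python3 - <<'E'
from h import *
st(); f=grab('wrist'); save(f,'w3'); P=cloud(f)
m=(P[...,2]>130)&(P[...,2]<165)&(P[...,0]>400)&(P[...,0]<480)&(P[...,1]>20); 
rect(P,130,165,(400,480,-100,140),30)
E
```

```text
{'time_s': 4.5, 'qpos': [1.2, 10.62, 113.45, 0.01, 55.49, -1.09], 'ee_pos': [442.64, 20.79, 131.89], 'ee_rot': [179.55, -0.0, 92.28], 'force': [0.26, 0.88, -3.51], 'gripper_width': 28.72, 'gripper_force': 45.0}
rect c [439.4  69.7] size [51.5 96.7] ang 2.3 n 10766 px [315. 155.] z 159.3 mean [439.2  74.7]
rect c [4.421e+02 3.000e-01] size [29.7 24.4] ang 2.3 n 1213 px [315. 285.] z 158.5 mean [442.1   0.9]
```

{"name": "send_rows", "arguments": {
  "motion": [
    [0.0,0.0,0.1,0,0,0,-1],
    [0.02,0.06,0.2,0,0,0.03,-1],
    [0.04,0.16,0.28,0,0,0.06,-1],
    [0.06,0.26,0.28,0,0,0.09,-1],
    [0.09,0.36,0.28,0,0,0.12,-1],
    [0.11,0.46,0.28,0,0,0.132,-1],
    [0.116,0.519,0.28,0,0,0.132,-1],
    [0.116,0.519,0.2,0,0,0.132,-1],
    [0.116,0.519,0.1,0,0,0.132,-1],
    [0.116,0.519,0.0,0,0,0.132,-1],
    [0.116,0.519,-0.06,0,0,0.132,-1],
    [0.116,0.519,-0.08,0,0,0.132,-1],
    [0.116,0.519,-0.08,0,0,0.132,-1]
  ]
}}

```text
time_s: 6.18
ee_pos: [497.7, 279.8, 87.6]
ee_rot: [-179.8, 0.1, 100.2]
force: [-1.0, -0.0, -3.7]
gripper_width: 28.8
gripper_force: 45.0
```

```bash
python3 - <<'E'
from h import *
st(); f=grab('wrist'); P=cloud(f)
a=np.radians(10.2); R=np.array([[np.cos(a),-np.sin(a)],[np.sin(a),np.cos(a)]]); o=np.array([502.1,270.6])
Q=P.copy(); Q[...,:2]=(P[...,:2]-o)@R
z=np.nanmax(Q[(abs(Q[...,0])<15)&(Q[...,1]>60)&(Q[...,1]<95)][:,2]); print(z)
for y0,y1 in((60,75),(75,95),(100,108)):
    q=Q[(abs(Q[...,0])<25)&(Q[...,1]>y0)&(Q[...,1]<y1)&(Q[...,2]>z-12)]; print(y0,len(q),q[:,0].min(),q[:,0].max(),q[:,2].max())
q=Q[(abs(Q[...,0])<25)&(Q[...,1]>0)&(Q[...,2]>z-30)&(Q[...,2]<z+8)]; print('yend',q[:,1].max())
save(f,'w4')
E
```

```text
{'time_s': 6.18, 'qpos': [28.19, 24.18, 100.31, 0.0, 55.68, 17.99], 'ee_pos': [497.72, 279.79, 87.64], 'ee_rot': [-179.84, 0.05, 100.2], 'force': [-1.0, -0.02, -3.7], 'gripper_width': 28.83, 'gripper_force': 45.0}
118.81487838097598
60 1506 -17.912157966620455 10.209052064412969 118.33237851691456
75 2173 -17.85890152203945 10.243993645689237 118.81487838097598
100 1208 -21.57493082049267 14.220872644758948 121.52878881358197
yend 107.54744211319499
```

View pics/w4.png

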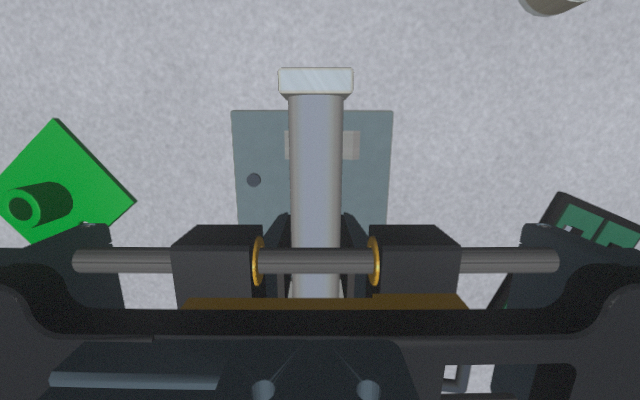

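The tube is above the V, with its axis at column 315 and a far flange at (316,82). The camera puts it 3.8 mm to the -x side of the saddle, so I'll correct that and lower.

{"name": "send_rows", "arguments": {
  "motion": [
    [0.0068,0.0052,-0.01,0,0,0,-1],
    [0.0068,0.0052,-0.03,0,0,0,-1],
    [0.0068,0.0052,-0.05,0,0,0,-1],
    [0.0068,0.0052,-0.065,0,0,0,-1],
    [0.0068,0.0052,-0.075,0,0,0,-1],
    [0.0068,0.0052,-0.079,0,0,0,-1],
    [0.0068,0.0052,-0.079,0,0,0,-1]
  ]
}}

```text
time_s: 7.1
ee_pos: [501.5, 282.6, 49.7]
ee_rot: [-180.0, 0.0, 100.2]
force: [-1.6, -0.9, 0.0]
gripper_width: 29.1
gripper_force: 45.0
```

{"name": "send_rows", "arguments": {
  "motion": [
    [0,0,-0.003,0,0,0,-1],
    [0,0,-0.003,0,0,0,-0.2],
    [0,0,-0.003,0,0,0,0.1],
    [0,0,-0.003,0,0,0,0.2],
    [0,0,0.03,0,0,0,0.2],
    [0,0,0.1,0,0,0,0.2],
    [0,0,0.2,0,0,0,0.2],
    [0,-0.08,0.3,0,0,0,0.2],
    [0,-0.2,0.4,0,0,0,0.2],
    [0,-0.3,0.46,0,0,0,0.2],
    [0,-0.34,0.46,0,0,0,0.2],
    [0,-0.34,0.46,0,0,0,0.2]
  ]
}}

```text
time_s: 8.6
ee_pos: [502.2, 111.2, 281.7]
ee_rot: [179.8, 0.0, 100.0]
force: [0.4, 0.4, -0.2]
gripper_width: 54.4
gripper_force: 0.0
```

```bash
cat >> h.py <<'E'
CA=np.radians(10.2); CR=np.array([[np.cos(CA),-np.sin(CA)],[np.sin(CA),np.cos(CA)]]); CO=np.array([502.1,270.6])
def clampf(P):
    Q=P.copy(); Q[...,:2]=(P[...,:2]-CO)@CR; return Q
def world(x,y): return (CR@[x,y]+CO).round(1)
E
python3 - <<'E'
from h import *
st(); f=grab('wrist'); save(f,'w5'); P=cloud(f); Q=clampf(P)
for y0 in(-105,-35,0,30,85,100):
    q=Q[(abs(Q[...,0])<22)&(abs(Q[...,1]-y0)<4)&(Q[...,2]>66)&(Q[...,2]<90)]
    if len(q)>5: print(y0,len(q),q[:,0].min().round(1),q[:,0].max().round(1),q[:,2].max().round(1))
q=Q[(abs(Q[...,0])<12)&(abs(Q[...,1])<130)&(Q[...,2]>68)&(Q[...,2]<90)]; print('ends',q[:,1].min(),q[:,1].max())
px=f['pixels'].astype(int); m=(px[...,0]>px[...,2]*1.7)&(px[...,0]>80)&(Q[...,2]>30)&(abs(Q[...,0])<130)&(abs(Q[...,1]+62)<30)
q=Q[m]; print('brass',len(q),q.mean(0).round(1),q.min(0).round(1),q.max(0).round(1))
q=Q[(abs(Q[...,1]+62)<15)&(Q[...,0]>65)&(Q[...,0]<130)&(Q[...,2]>80)]; print('bar',len(q),q.mean(0).round(1),q.min(0).round(1),q.max(0).round(1))
E
```

```text
{'time_s': 8.6, 'qpos': [11.21, 10.56, 90.5, -0.01, 78.71, 1.19], 'ee_pos': [502.17, 111.17, 281.67], 'ee_rot': [179.78, 0.0, 100.01], 'force': [0.41, 0.36, -0.18], 'gripper_width': 54.36, 'gripper_force': 0.0}
-105 164 -18.1 17.3 83.1
-35 150 -14.4 14.4 78.9
0 152 -13.5 14.9 79.3
30 160 -13.6 14.1 79.6
ends -111.97601993857096 66.36402933855125
brass 237 [-86.8 -61.6  73.8] [-101.1  -69.8   66.3] [-75.2 -51.8  81.2]
bar 194 [ 92.4 -61.9 113. ] [ 88.9 -76.8 108.5] [ 97.5 -47.1 115.7]
```

View pics/w5.png

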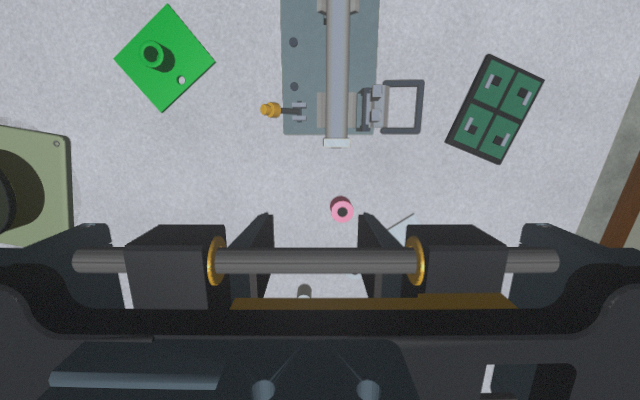

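The tube is seated: centred at x ≈ 0, its near flange at (337,143). The cap is still open, its handle at (402,107), and the bolt still leans out at (271,110). Next I'll push the cap bar with shut fingers from outside.

{"name": "send_rows", "arguments": {
  "motion": [
    [0.06,0.06,0,0,0,0,-1],
    [0.12,0.12,0,0,0,0,-1],
    [0.19,0.18,0,0,0,0,-1],
    [0.25,0.235,-0.05,0,0,0,-1],
    [0.268,0.241,-0.14,0,0,0,-1],
    [0.268,0.241,-0.24,0,0,0,-1],
    [0.268,0.241,-0.33,0,0,0,-1],
    [0.268,0.241,-0.363,0,0,0,-1],
    [0.268,0.241,-0.363,0,0,0,-1]
  ]
}}

```text
time_s: 9.78
ee_pos: [635.3, 234.0, 97.2]
ee_rot: [-179.9, 0.0, 100.2]
force: [0.4, -0.1, -0.1]
gripper_width: 0.2
gripper_force: 0.0
```

{"name": "send_rows", "arguments": {
  "motion": [
    [-0.02,-0.005,0.004,0,0,0,-1],
    [-0.04,-0.009,0.008,0,0,0,-1],
    [-0.06,-0.013,0.012,0,0,0,-1],
    [-0.08,-0.017,0.016,0,0,0,-1],
    [-0.1,-0.021,0.02,0,0,0,-1],
    [-0.12,-0.025,0.02,0,0,0,-1],
    [-0.14,-0.029,0.02,0,0,0,-1],
    [-0.16,-0.033,0.02,0,0,0,-1],
    [-0.18,-0.037,0.02,0,0,0,-1],
    [-0.2,-0.04,0.02,0,0,0,-1],
    [-0.2,-0.04,0.02,0,0,0,-1]
  ]
}}

```text
time_s: 11.15
ee_pos: [534.3, 212.8, 107.6]
ee_rot: [-179.9, 0.0, 100.2]
force: [0.2, 0.3, -0.4]
gripper_width: 0.4
gripper_force: 0.0
```

```bash
cat >> h.py <<'E'
def parts(f):
    Q=clampf(cloud(f)); px=f['pixels'].astype(int)
    m=(px[...,0]>px[...,2]*1.7)&(px[...,0]>80)&(Q[...,2]>30)&(abs(Q[...,0])<130)&(abs(Q[...,1]+62)<30)
    q=Q[m]
    if len(q): print('brass',len(q),q.mean(0).round(1),q.min(0).round(1),q.max(0).round(1))
    return Q
E
python3 - <<'E'
from h import *
f=grab('scene'); c=f['pixels'][130:280,300:500,::-1]; cv2.imwrite('pics/s1.png',cv2.resize(c,None,fx=4,fy=4,interpolation=cv2.INTER_CUBIC))
Q=parts(f)
q=Q[(abs(Q[...,1]+62)<30)&(Q[...,0]>-70)&(Q[...,0]<130)&(Q[...,2]>70)&(Q[...,2]<180)]
for x in range(-60,120,8):
    k=q[(q[:,0]>=x)&(q[:,0]<x+8)]
    if len(k): print(x,len(k),k[:,2].min().round(),k[:,2].max().round(),end=' | ')
E
```

```text
brass 16 [-84.5 -63.5  72.7] [-92.5 -68.4  66.7] [-78.1 -58.3  77.7]
-60 8 72.0 80.0 | -52 10 72.0 80.0 | -44 11 71.0 80.0 | -36 10 72.0 80.0 | -28 4 72.0 77.0 | -20 3 75.0 82.0 | -12 5 75.0 89.0 | -4 18 75.0 125.0 | 4 77 72.0 166.0 | 12 96 70.0 168.0 | 20 76 70.0 174.0 | 28 167 70.0 177.0 | 36 28 70.0 178.0 | 44 4 71.0 71.0 |
```

View pics/s1.png

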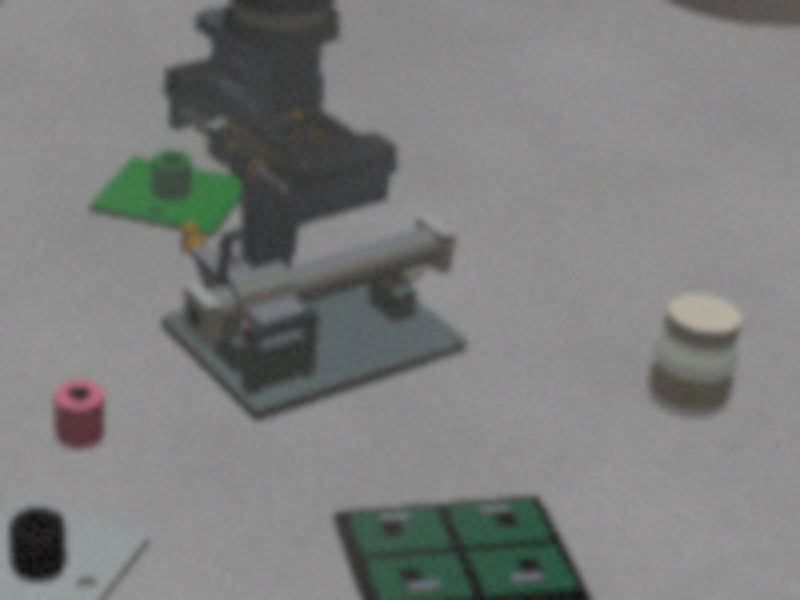

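The fingers stand behind the bow and the half is nearly shut, with its lug about 7 mm high. I'll push the last few millimetres.

{"name": "send_rows", "arguments": {
  "motion": [
    [-0.006,-0.001,0,0,0,0,-1],
    [-0.01,-0.0018,0,0,0,0,-1],
    [-0.014,-0.0025,0,0,0,0,-1],
    [-0.014,-0.0025,0,0,0,0,-1]
  ]
}}

```text
time_s: 11.7
ee_pos: [528.8, 212.0, 108.0]
ee_rot: [180.0, -0.0, 100.2]
force: [0.7, 0.1, -0.5]
gripper_width: 0.3
gripper_force: 0.6
```

{"name": "send_rows", "arguments": {
  "motion": [
    [-0.004,-0.001,0,0,0,0,-1],
    [-0.008,-0.0018,0,0,0,0,-1],
    [-0.012,-0.0022,0,0,0,0,-1],
    [-0.012,-0.0022,0,0,0,0,-1]
  ]
}}

```text
time_s: 12.2
ee_pos: [528.2, 211.9, 108.5]
ee_rot: [179.3, -0.0, 100.2]
force: [13.4, 1.7, -8.2]
gripper_width: 0.5
gripper_force: 6.1
```

```bash
python3 - <<'E'
from h import *
f=grab('scene'); Q=parts(f)
q=Q[(abs(Q[...,1]+62)<22)&(Q[...,0]>-70)&(Q[...,0]<20)&(Q[...,2]>55)&(Q[...,2]<180)]
for x in range(-60,20,8):
    k=q[(q[:,0]>=x)&(q[:,0]<x+8)]
    if len(k): print(x,len(k),k[:,2].min().round(),k[:,2].max().round(),end=' | ')
E
```

```text
brass 20 [-82.4 -63.5  72.3] [-91.  -70.1  65.9] [-74.5 -58.1  79.6]
-60 7 65.0 73.0 | -52 9 68.0 73.0 | -44 14 64.0 72.0 | -36 14 66.0 75.0 | -20 3 79.0 81.0 | -12 7 82.0 87.0 | -4 22 82.0 121.0 | 4 66 78.0 171.0 | 12 69 56.0 171.0 |
```

The half is shut, against a hard stop with the lug top at about 72.5 mm, and the bolt still leans. Next I'll go round to the outside of the bolt.

{"name": "send_rows", "arguments": {
  "motion": [
    [0.01,0.002,0,0,0,0,-1],
    [0.012,0.002,0.08,0,0,0,-1],
    [0,0,0.15,0,0,0,-1],
    [-0.1,-0.018,0.15,0,0,0,-1],
    [-0.2,-0.036,0.15,0,0,0,-1],
    [-0.286,-0.0506,0.13,0,0,0,-1],
    [-0.286,-0.0506,0.04,0,0,0,-1],
    [-0.286,-0.0506,-0.05,0,0,0,-1],
    [-0.286,-0.0506,-0.085,0,0,0,-1],
    [-0.286,-0.0506,-0.085,0,0,0,-1]
  ]
}}

```text
time_s: 13.5
ee_pos: [378.0, 184.8, 64.4]
ee_rot: [-179.7, 0.1, 100.2]
force: [-0.5, -0.1, 0.4]
gripper_width: 0.6
gripper_force: 0.0
```

{"name": "send_rows", "arguments": {
  "motion": [
    [0.015,0.0026,0,0,0,0,-1],
    [0.03,0.0053,0,0,0,0,-1],
    [0.045,0.008,0,0,0,0,-1],
    [0.06,0.0106,0,0,0,0,-1],
    [0.075,0.0133,0,0,0,0,-1],
    [0.09,0.016,0,0,0,0,-1],
    [0.1,0.0177,0,0,0,0,-1],
    [0.104,0.0185,0,0,0,0,-1],
    [0.104,0.0185,0,0,0,0,-1]
  ]
}}

```text
time_s: 14.62
ee_pos: [407.6, 190.0, 64.2]
ee_rot: [-177.0, 0.1, 99.9]
force: [-50.5, 0.7, 44.1]
gripper_width: 0.5
gripper_force: 27.6
```

The push jammed: the pushing force runs along the bolt axis. I'll back off, then push along the bolt's arc, rising as I go.

{"name": "send_rows", "arguments": {
  "motion": [
    [-0.03,-0.005,0,0,0,0,-1],
    [-0.052,-0.0092,0,0,0,0,-1],
    [-0.052,-0.0092,0,0,0,0,-1]
  ]
}}

```text
time_s: 15.0
ee_pos: [405.6, 190.2, 65.7]
ee_rot: [180.0, 0.0, 100.2]
force: [-3.2, -0.6, 2.9]
gripper_width: 0.3
gripper_force: 2.2
```

```bash
python3 - <<'E'
from h import *
st();f=grab('scene'); Q=parts(f); c=f['pixels'][150:250,320:453,::-1]; cv2.imwrite('pics/s2.png',cv2.resize(c,None,fx=6,fy=6,interpolation=cv2.INTER_CUBIC))
q=Q[(abs(Q[...,1]+62)<22)&(Q[...,0]>-70)&(Q[...,0]<20)&(Q[...,2]>55)&(Q[...,2]<180)]
for x in range(-60,20,8):
    k=q[(q[:,0]>=x)&(q[:,0]<x+8)]
    if len(k): print(x,len(k),k[:,2].min().round(),k[:,2].max().round(),end=' | ')
E
```

```text
{'time_s': 15.0, 'qpos': [23.65, 16.17, 117.74, -0.01, 46.09, 13.44], 'ee_pos': [405.56, 190.15, 65.68], 'ee_rot': [180.0, 0.01, 100.22], 'force': [-3.19, -0.57, 2.92], 'gripper_width': 0.27, 'gripper_force': 2.18}
brass 21 [-82.9 -63.5  71.8] [-92.9 -70.2  66.2] [-74.3 -56.7  79.8]
-60 7 68.0 73.0 | -52 9 66.0 72.0 | -44 16 64.0 74.0 | -36 51 66.0 162.0 | -28 75 72.0 180.0 | -20 14 80.0 180.0 | -12 7 82.0 121.0 | -4 37 83.0 126.0 | 4 54 78.0 126.0 | 12 43 59.0 88.0 |
```

View pics/s2.png

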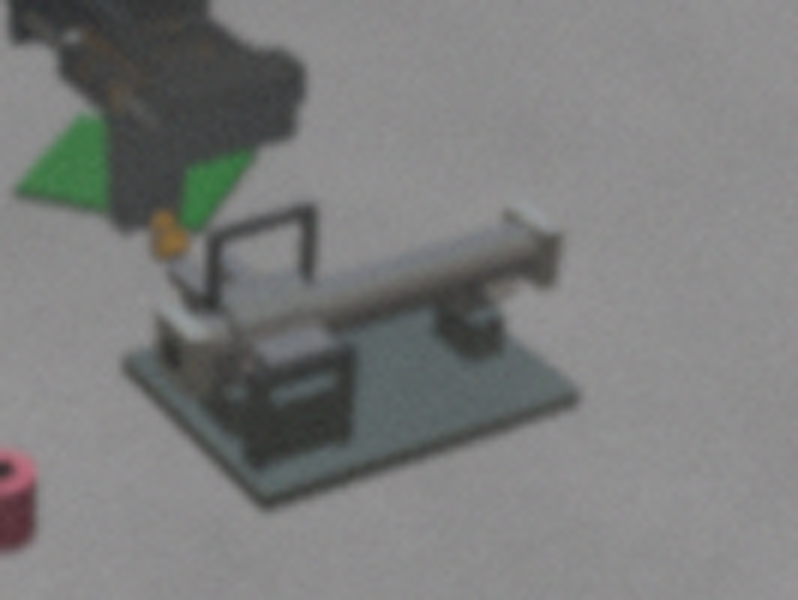

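The bolt hasn't moved: its brass end is at (168,235) in the crop, just touching the finger. The cap is still shut.

{"name": "send_rows", "arguments": {
  "motion": [
    [0.0059,0.0011,0.006,0,0,0,-1],
    [0.0118,0.0021,0.0116,0,0,0,-1],
    [0.0207,0.0037,0.0184,0,0,0,-1],
    [0.0297,0.0053,0.0244,0,0,0,-1],
    [0.0394,0.0071,0.0296,0,0,0,-1],
    [0.0496,0.0089,0.0338,0,0,0,-1],
    [0.06,0.0108,0.037,0,0,0,-1],
    [0.0708,0.0127,0.0394,0,0,0,-1],
    [0.0708,0.0127,0.0394,0,0,0,-1]
  ]
}}

```text
time_s: 16.18
ee_pos: [442.4, 196.8, 85.2]
ee_rot: [179.9, -0.0, 100.2]
force: [-0.4, -0.1, -0.5]
gripper_width: 0.5
gripper_force: 0.0
```

```bash
python3 - <<'E'
from h import *
f=grab('scene'); Q=parts(f); st()
E
```

```text
brass 11 [-51.5 -64.8  89.7] [-61.5 -71.7  83.4] [-44.7 -57.   95.5]
{'time_s': 16.23, 'qpos': [22.64, 17.41, 112.01, -0.01, 50.52, 12.46], 'ee_pos': [441.92, 196.7, 85.06], 'ee_rot': [179.94, -0.0, 100.19], 'force': [0.08, 0.46, 0.33], 'gripper_width': 0.53, 'gripper_force': 0.0}
```

{"name": "send_rows", "arguments": {
  "motion": [
    [0.004,0.0007,0,0,0,0,-1],
    [0.008,0.0014,0,0,0,0,-1],
    [0.01,0.0018,0,0,0,0,-1],
    [0.01,0.0018,0,0,0,0,-1]
  ]
}}

```text
time_s: 16.73
ee_pos: [446.3, 197.5, 85.2]
ee_rot: [180.0, 0.0, 100.2]
force: [-0.9, 0.3, 0.7]
gripper_width: 0.5
gripper_force: 0.3
```

{"name": "send_rows", "arguments": {
  "motion": [
    [0.003,0.0005,0,0,0,0,-1],
    [0.006,0.001,0,0,0,0,-1],
    [0.009,0.0016,0,0,0,0,-1],
    [0.009,0.0016,0,0,0,0,-1]
  ]
}}

```text
time_s: 17.23
ee_pos: [447.6, 197.6, 85.0]
ee_rot: [-179.6, 0.0, 100.2]
force: [-8.1, -0.3, 6.7]
gripper_width: 0.4
gripper_force: 4.5
```

The bolt is at its stop. I'll retreat and go look at the modules.

{"name": "send_rows", "arguments": {
  "motion": [
    [-0.04,-0.007,0,0,0,0,-1],
    [-0.06,-0.01,0.06,0,0,0,-1],
    [-0.06,-0.1,0.18,0,0,0,0],
    [0,-0.2,0.28,0,0,0,0],
    [0.05,-0.3,0.38,0,0,0,0],
    [0.1,-0.4,0.39,0,0,0,0],
    [0.15,-0.5,0.39,0,0,0,0],
    [0.2,-0.6,0.39,0,0,0,0],
    [0.26,-0.7,0.39,0,0,0,0],
    [0.265,-0.816,0.39,0,0,0,0],
    [0.265,-0.816,0.39,0,0,0,0],
    [0.265,-0.816,0.39,0,0,0,0]
  ]
}}

```text
time_s: 18.73
ee_pos: [583.3, -209.8, 279.8]
ee_rot: [180.0, -0.0, 100.1]
force: [-0.0, 0.1, 0.1]
gripper_width: 45.6
gripper_force: 0.0
```

```bash
python3 - <<'E'
from h import *
import pickle
st(); f=grab('wrist'); save(f,'w6'); pickle.dump(f,open('w6.pkl','wb')); P=cloud(f)
rect(P,26,48,(460,760,-180,100),15)
print('plate');rect(P,3,12,(560,780,-120,120),100)
f=grab('scene'); parts(f)
E
```

```text
{'time_s': 18.73, 'qpos': [-20.86, 20.73, 76.62, 0.04, 82.66, -31.01], 'ee_pos': [583.31, -209.75, 279.85], 'ee_rot': [179.99, -0.03, 100.15], 'force': [-0.02, 0.08, 0.1], 'gripper_width': 45.64, 'gripper_force': 0.0}
rect c [681.9  -3.4] size [36.2 35. ] ang 64.7 n 572 px [414.  43.] z 39.5 mean [681.3  -4.5]
rect c [593.6 -31.6] size [34.9 34.3] ang 55.2 n 591 px [346.  52.] z 36.4 mean [593.2 -32.2]
rect c [ 519.1 -105.1] size [24.8 25.2] ang 52.9 n 282 px [285.  97.] z 36.5 mean [ 519.5 -105. ]
rect c [ 614.7 -129.7] size [35. 34.] ang 11.2 n 491 px [347. 127.] z 36.5 mean [ 614.7 -129.8]
rect c [ 739.8 -175.6] size [40.4  5.6] ang 8.1 n 90 px [421. 172.] z 28.0 mean [ 741.1 -175.4]
plate
rect c [681.9  -3.4] size [101.9 117.3] ang 43.7 n 4988 px [406.  49.] z 6.2 mean [679.9  -4.3]
brass 5 [-49.2 -66.3  90.5] [-52.3 -70.1  83.8] [-47.4 -60.3  95.6]
```

View pics/w6.png

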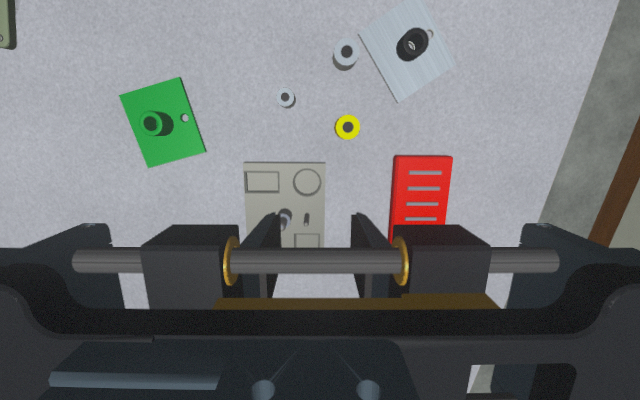

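The wrist view shows the round module (346,54), the small one (287,98), yellow (348,127) to leave alone, and the aluminium plate's collar (412,44) with its hole (431,33). The bolt is upright. I'll take the small module first.

{"name": "send_rows", "arguments": {
  "motion": [
    [-0.06,0.1,-0.05,0,0,0,0.3],
    [-0.12,0.2,-0.14,0,0,0,0.3],
    [-0.128,0.2096,-0.25,0,0,0,0.3],
    [-0.128,0.2096,-0.36,0,0,0,0.3],
    [-0.128,0.2096,-0.46,0,0,0,0.3],
    [-0.128,0.2096,-0.52,0,0,0,0.3],
    [-0.128,0.2096,-0.5356,0,0,0,0.3],
    [-0.128,0.2096,-0.5356,0,0,0,0.3]
  ],
  "squeeze": 25
}}

```text
time_s: 19.82
ee_pos: [519.7, -104.3, 13.1]
ee_rot: [179.9, 0.0, 100.3]
force: [-1.2, 0.5, 0.6]
gripper_width: 59.2
gripper_force: 0.0
```

{"name": "send_rows", "arguments": {
  "motion": [
    [0,0,0,0,0,0,-1],
    [0,0,0,0,0,0,-1],
    [0,0,0,0,0,0,-1],
    [0,0,0,0,0,0,-1],
    [0,0,0.06,0,0,0,-1],
    [0,-0.04,0.16,0,0,0,-1],
    [0,-0.15,0.25,0,0,0,-1],
    [0,-0.27,0.25,0,0,0,-1],
    [0,-0.39,0.25,0,0,0,-1],
    [0,-0.5,0.25,0,0,0,-1],
    [0,-0.6,0.25,0,0,0,-1],
    [0,-0.6,0.25,0,0,0,-1]
  ]
}}

```text
time_s: 21.32
ee_pos: [518.4, -408.4, 136.5]
ee_rot: [-180.0, 0.0, 100.0]
force: [-0.1, 0.6, -1.4]
gripper_width: 25.3
gripper_force: 25.0
```

```bash
cat >> h.py <<'E'
def ortho(f,z,x0,x1,y0,y1,s=4):
    """top-down picture of plane z; columns = x, rows = y, s px/mm"""
    xs=np.arange(x0,x1,1/s); ys=np.arange(y0,y1,1/s); X,Y=np.meshgrid(xs,ys)
    uv=proj(f,np.c_[X.ravel(),Y.ravel(),np.full(X.size,z)]).reshape(*X.shape,2).astype(np.float32)
    return cv2.remap(np.ascontiguousarray(f['pixels'][...,::-1]),uv,None,cv2.INTER_LINEAR)
E
python3 - <<'E'
from h import *
import pickle
st(); f=grab('wrist'); pickle.dump(f,open('w7.pkl','wb')); P=cloud(f)
rect(P,10,22,(420,660,-400,-160),200)
rect(P,55,90,(480,620,-330,-220),5)
a=[ortho(pickle.load(open(n,'rb')),16,460,630,-375,-195,2) for n in('w6.pkl','w7.pkl')]
cv2.imwrite('pics/tray.png',np.hstack(a))
E
```

```text
{'time_s': 21.32, 'qpos': [-39.21, 28.89, 84.14, -0.04, 66.96, -49.15], 'ee_pos': [518.45, -408.43, 136.52], 'ee_rot': [-179.99, 0.04, 99.96], 'force': [-0.11, 0.59, -1.44], 'gripper_width': 25.27, 'gripper_force': 25.0}
rect c [ 545.4 -290.8] size [130.6 155.7] ang 9.3 n 15592 px [363.  86.] z 16.2 mean [ 544.3 -292.7]
rect c [ 543.5 -283.3] size [13.2 13.5] ang 54.3 n 258 px [374.  67.] z 73.9 mean [ 542.3 -285.5]
rect c [ 579.1 -277.8] size [6.9 6.7] ang 21.6 n 71 px [416.  69.] z 60.9 mean [ 578.4 -278.3]
```

View pics/tray.png

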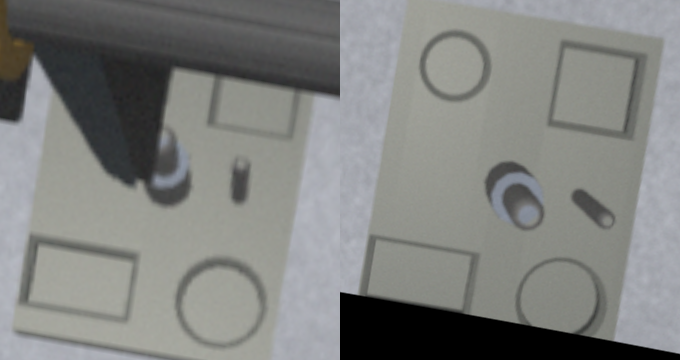

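The rectified views agree: the small nest is at (517.4,-342.6) and the round nest at (570.2,-224.3). Placing the small module.

{"name": "send_rows", "arguments": {
  "motion": [
    [-0.002,0.07,0,0,0,0,-1],
    [-0.0022,0.133,-0.05,0,0,0,-1],
    [-0.0022,0.133,-0.13,0,0,0,-1],
    [-0.0022,0.133,-0.19,0,0,0,-1],
    [-0.0022,0.133,-0.195,0,0,0,-1],
    [-0.0022,0.133,-0.195,0,0,0,-1]
  ]
}}

```text
time_s: 22.12
ee_pos: [518.7, -338.1, 40.8]
ee_rot: [179.9, 0.0, 100.2]
force: [-1.1, 0.3, 0.5]
gripper_width: 25.3
gripper_force: 25.0
```

{"name": "send_rows", "arguments": {
  "motion": [
    [-0.0028,-0.0076,0,0,0,0,-1],
    [-0.0028,-0.0076,0,0,0,0,-1],
    [-0.0028,-0.0076,-0.01,0,0,0,-1]
  ]
}}

```text
time_s: 22.5
ee_pos: [517.2, -342.8, 35.7]
ee_rot: [179.9, 0.1, 100.2]
force: [0.0, 1.0, -0.9]
gripper_width: 25.5
gripper_force: 25.0
```

{"name": "send_rows", "arguments": {
  "motion": [
    [0,0.001,-0.008,0,0,0,-1],
    [0,0.001,-0.016,0,0,0,-1],
    [0,0.001,-0.024,0,0,0,-1],
    [0,0.001,-0.028,0,0,0,-1],
    [0,0.001,-0.028,0,0,0,-1]
  ]
}}

```text
time_s: 23.12
ee_pos: [517.1, -341.9, 20.9]
ee_rot: [180.0, 0.0, 100.2]
force: [2.5, -1.2, -0.2]
gripper_width: 25.3
gripper_force: 25.0
```

{"name": "send_rows", "arguments": {
  "motion": [
    [0,0,0,0,0,0,-0.3],
    [0,0,0,0,0,0,0],
    [0,0,0,0,0,0,0],
    [0,0,0.04,0,0,0,0],
    [0,0,0.14,0,0,0,0.3],
    [0.04,0.08,0.26,0,0,0,0.3],
    [0.1,0.2,0.38,0,0,0,0.3],
    [0.146,0.3,0.44,0,0,0,0.3],
    [0.146,0.344,0.44,0,0,0,0.3],
    [0.146,0.344,0.44,0,0,0,0.3]
  ]
}}

```text
time_s: 24.38
ee_pos: [591.3, -166.7, 243.2]
ee_rot: [179.8, 0.1, 100.5]
force: [-0.0, -0.4, -0.3]
gripper_width: 59.0
gripper_force: 0.0
```

```bash
python3 - <<'E'
from h import *
import pickle
st(); f=grab('wrist'); P=cloud(f)
rect(P,26,48,(460,760,-180,100),15)
f=grab('top'); P=cloud(f); rect(P,30,50,(490,545,-370,-310),3)
E
```

```text
{'time_s': 24.38, 'qpos': [-16.84, 20.89, 81.54, 0.06, 77.33, -27.32], 'ee_pos': [591.31, -166.67, 243.17], 'ee_rot': [179.76, 0.06, 100.47], 'force': [-0.03, -0.38, -0.25], 'gripper_width': 58.99, 'gripper_force': 0.0}
rect c [555.4  49.5] size [29.4  8.5] ang 9.9 n 171 px [319.   3.] z 35.2 mean [555.6  48.9]
rect c [681.8  -3.8] size [35.  34.4] ang 36.3 n 614 px [409.  69.] z 39.6 mean [680.8  -4.1]
rect c [593.3 -31.9] size [34.8 35.1] ang 8.6 n 682 px [336.  79.] z 36.4 mean [593.1 -31.9]
rect c [ 614.4 -128.9] size [34.1 32.5] ang 10.8 n 518 px [338. 157.] z 36.4 mean [ 614.6 -128.9]
rect c [ 741.1 -174.2] size [36.9  5. ] ang 9.8 n 99 px [416. 204.] z 27.9 mean [ 741.  -174.1]
```

{"name": "send_rows", "arguments": {
  "motion": [
    [0.002,0.1,0,0,0,0,0.4],
    [0.004,0.2,-0.05,0,0,0,0.4],
    [0.004,0.266,-0.16,0,0,0,0.4],
    [0.004,0.268,-0.27,0,0,0,0.4],
    [0.004,0.268,-0.37,0,0,0,0.4],
    [0.004,0.268,-0.43,0,0,0,0.4],
    [0.004,0.268,-0.458,0,0,0,0.4],
    [0.004,0.268,-0.458,0,0,0,0.4],
    [0.004,0.268,-0.458,0,0,0,0.4]
  ]
}}

```text
time_s: 25.6
ee_pos: [592.7, -36.3, 13.1]
ee_rot: [179.9, 0.0, 100.2]
force: [0.4, 0.5, -0.1]
gripper_width: 63.7
gripper_force: 0.0
```

{"name": "send_rows", "arguments": {
  "motion": [
    [0.001,0.009,0,0,0,0,0.4],
    [0.001,0.009,0,0,0,0,0.4],
    [0.001,0.009,0,0,0,0,0.2],
    [0.001,0.009,0,0,0,0,-1],
    [0.001,0.009,0,0,0,0,-1],
    [0.001,0.009,0,0,0,0,-1],
    [0.001,0.009,0,0,0,0,-1]
  ]
}}

```text
time_s: 26.48
ee_pos: [592.4, -31.2, 11.9]
ee_rot: [180.0, 0.0, 100.2]
force: [0.1, 0.1, -0.3]
gripper_width: 35.5
gripper_force: 25.0
```

{"name": "send_rows", "arguments": {
  "motion": [
    [0,0,0.06,0,0,0,-1],
    [-0.01,-0.05,0.14,0,0,0,-1],
    [-0.03,-0.15,0.2,0,0,0,-1],
    [-0.04,-0.26,0.2,0,0,0,-1],
    [-0.046,-0.35,0.2,0,0,0,-1],
    [-0.046,-0.386,0.16,0,0,0,-1],
    [-0.046,-0.386,0.1,0,0,0,-1],
    [-0.046,-0.386,0.06,0,0,0,-1],
    [-0.046,-0.386,0.06,0,0,0,-1],
    [-0.046,-0.386,0.06,0,0,0,-1]
  ]
}}

```text
time_s: 27.72
ee_pos: [569.5, -223.8, 41.9]
ee_rot: [180.0, -0.0, 100.2]
force: [0.6, 0.6, -0.2]
gripper_width: 35.4
gripper_force: 25.0
```

{"name": "send_rows", "arguments": {
  "motion": [
    [0.001,0,-0.012,0,0,0,-1],
    [0.001,0,-0.024,0,0,0,-1],
    [0.001,0,-0.034,0,0,0,-1],
    [0.001,0,-0.042,0,0,0,-1],
    [0.001,0,-0.042,0,0,0,-1]
  ]
}}

```text
time_s: 28.35
ee_pos: [569.7, -224.2, 20.5]
ee_rot: [-180.0, -0.0, 100.2]
force: [-0.6, 0.3, -1.1]
gripper_width: 35.3
gripper_force: 25.0
```

{"name": "send_rows", "arguments": {
  "motion": [
    [0,0,-0.001,0,0,0,-0.1],
    [0,0,-0.001,0,0,0,0.15],
    [0,0,-0.001,0,0,0,0.15],
    [0,0,0.04,0,0,0,0.15],
    [0,0,0.15,0,0,0,0.15],
    [0,-0.1,0.26,0,0,0,0.15],
    [0,-0.2,0.37,0,0,0,0.15],
    [-0.02,-0.3,0.4,0,0,0,0.15],
    [-0.02,-0.4,0.4,0,0,0,0.15],
    [-0.02,-0.4,0.4,0,0,0,0.15],
    [-0.02,-0.4,0.4,0,0,0,0.15]
  ]
}}

```text
time_s: 29.72
ee_pos: [559.3, -423.8, 220.2]
ee_rot: [-180.0, -0.1, 100.2]
force: [0.4, -0.3, -0.9]
gripper_width: 52.6
gripper_force: 0.0
```

```bash
python3 - <<'E'
from h import *
import pickle
st(); f=grab('wrist'); save(f,'w8'); P=cloud(f)
print('tray');rect(P,10,22,(420,660,-400,-160),200)
print('tops');rect(P,38,52,(480,620,-380,-180),15)
print('shaft');rect(P,55,90,(480,620,-330,-220),5)
E
```

```text
{'time_s': 29.72, 'qpos': [-38.11, 29.99, 69.97, 0.04, 80.13, -48.28], 'ee_pos': [559.33, -423.82, 220.24], 'ee_rot': [-179.97, -0.09, 100.16], 'force': [0.4, -0.3, -0.94], 'gripper_width': 52.59, 'gripper_force': 0.0}
tray
rect c [ 544.3 -285.8] size [130.9 166.4] ang 9.9 n 10569 px [323.  73.] z 16.3 mean [ 542.6 -286.3]
tops
rect c [ 568.4 -226.1] size [34.6 33.7] ang 9.5 n 883 px [356.  16.] z 44.5 mean [ 568.2 -226.1]
rect c [ 543.7 -276. ] size [7.  8.9] ang 9.7 n 49 px [326.  59.] z 47.0 mean [ 543.7 -276. ]
rect c [ 544.  -284.8] size [20.8 23.3] ang 89.1 n 203 px [324.  70.] z 47.2 mean [ 544.  -287.5]
rect c [ 578.5 -280. ] size [2.1 7. ] ang 65.7 n 20 px [355.  69.] z 45.8 mean [ 578.6 -280.2]
rect c [ 515.9 -341.8] size [24.2 24.4] ang 9.6 n 372 px [293. 114.] z 44.6 mean [ 516.  -341.8]
shaft
rect c [ 544.1 -283.3] size [12.7 13.8] ang 10.9 n 138 px [326.  62.] z 74.1 mean [ 544.2 -285.5]
rect c [ 579.5 -277.3] size [7.4 6.9] ang 51.8 n 38 px [358.  64.] z 61.3 mean [ 579.2 -278.1]
```

View pics/w8.png

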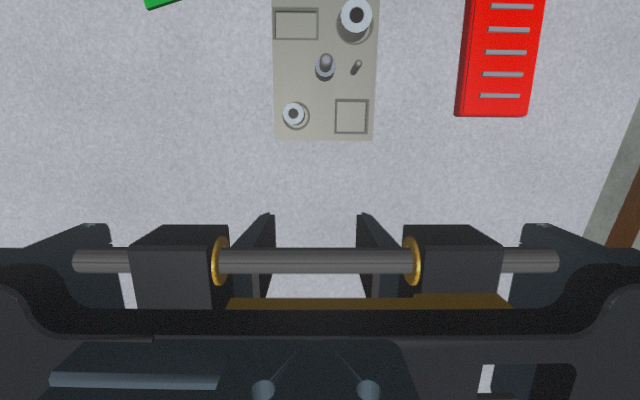

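Both modules are home: tops at 44.5 mm, round at (356,16) and small at (293,114). Now the plate, gripped by its collar with the fingers closing along the plate's y, which keeps them clear of the pin.

{"name": "send_rows", "arguments": {
  "motion": [
    [0,0.08,0,0,0,-0.15,0.2],
    [0,0.2,0,0,0,-0.3,0.2],
    [0.02,0.3,0,0,0,-0.45,0.2],
    [0.03,0.42,0,0,0,-0.6,0.2],
    [0.05,0.53,0,0,0,-0.75,0.2],
    [0.07,0.63,0,0,0,-0.9,0.2],
    [0.07,0.673,0,0,0,-0.942,0.2],
    [0.07,0.673,0,0,0,-0.942,0.2],
    [0.07,0.673,0,0,0,-0.942,0.2]
  ]
}}

```text
time_s: 30.9
ee_pos: [594.4, -87.8, 221.0]
ee_rot: [180.0, 0.0, 43.8]
force: [0.9, -0.2, -0.6]
gripper_width: 54.4
gripper_force: 0.0
```

```bash
python3 - <<'E'
from h import *
import pickle
st(); f=grab('wrist'); pickle.dump(f,open('w9.pkl','wb')); P=cloud(f)
rect(P,26,48,(460,800,-180,130),15)
print('plate');rect(P,3,12,(560,820,-150,150),300)
E
```

```text
{'time_s': 30.9, 'qpos': [-9.48, 20.42, 85.45, -0.04, 74.13, 36.78], 'ee_pos': [594.38, -87.79, 220.96], 'ee_rot': [179.98, 0.03, 43.75], 'force': [0.87, -0.25, -0.63], 'gripper_width': 54.37, 'gripper_force': 0.0}
rect c [682.3  -3.5] size [35.8 34.8] ang 33.9 n 574 px [316.  83.] z 39.9 mean [682.3  -3.5]
rect c [552.6  62.9] size [35.7 33.9] ang 33.1 n 709 px [206. 125.] z 36.5 mean [553.5  62.4]
rect c [ 746.7 -174.1] size [50.8  6.4] ang 10.6 n 178 px [445. 143.] z 28.2 mean [ 747.2 -173.6]
rect c [ 615.6 -129. ] size [35.2 35.1] ang 66.2 n 582 px [349. 192.] z 36.2 mean [ 615.8 -127.9]
plate
rect c [681.8  -3.8] size [101.6 116.7] ang 43.9 n 6407 px [316.  87.] z 6.3 mean [682.5  -3.2]
```

{"name": "send_rows", "arguments": {
  "motion": [
    [0.08,0.08,0,0,0,0,0.2],
    [0.16,0.155,-0.05,0,0,0,0.2],
    [0.1752,0.1684,-0.15,0,0,0,0.2],
    [0.1752,0.1684,-0.25,0,0,0,0.2],
    [0.1752,0.1684,-0.33,0,0,0,0.2],
    [0.1752,0.1684,-0.39,0,0,0,0.2],
    [0.1752,0.1684,-0.4,0,0,0,0.2],
    [0.1752,0.1684,-0.4,0,0,0,0.2]
  ],
  "squeeze": 45
}}

```text
time_s: 31.95
ee_pos: [682.9, -4.4, 21.5]
ee_rot: [180.0, -0.0, 43.6]
force: [-0.4, 0.5, -0.2]
gripper_width: 54.8
gripper_force: 0.0
```

{"name": "send_rows", "arguments": {
  "motion": [
    [-0.0016,0.0016,-0.01,0,0,0,0.2],
    [-0.0016,0.0016,-0.017,0,0,0,0.2],
    [-0.0016,0.0016,-0.017,0,0,0,-1],
    [-0.0016,0.0016,-0.017,0,0,0,-1],
    [-0.0016,0.0016,-0.017,0,0,0,-1],
    [-0.0016,0.0016,-0.017,0,0,0,-1]
  ]
}}

```text
time_s: 32.7
ee_pos: [681.9, -2.8, 12.7]
ee_rot: [180.0, -0.0, 43.7]
force: [1.0, -0.8, 0.9]
gripper_width: 34.5
gripper_force: 45.0
```

{"name": "send_rows", "arguments": {
  "motion": [
    [0,0,0.03,0,0,0,-1],
    [0,0,0.1,0,0,0,-1],
    [0,0,0.18,0,0,0,-1],
    [0,0,0.24,0,0,0,-1],
    [0,0,0.24,0,0,0,-1],
    [0,0,0.24,0,0,0,-1]
  ]
}}

```text
time_s: 33.45
ee_pos: [680.3, -2.6, 130.9]
ee_rot: [-179.9, 0.1, 43.7]
force: [0.1, 0.6, -3.8]
gripper_width: 34.1
gripper_force: 45.0
```

```bash
python3 - <<'E'
from h import *
st(); f=grab('wrist'); save(f,'w10'); P=cloud(f)
rect(P,115,145,(560,820,-150,150),300)
E
```

```text
{'time_s': 33.45, 'qpos': [-1.19, 30.99, 81.23, 0.0, 67.95, 45.13], 'ee_pos': [680.3, -2.64, 130.95], 'ee_rot': [-179.88, 0.12, 43.68], 'force': [0.15, 0.64, -3.75], 'gripper_width': 34.11, 'gripper_force': 45.0}
rect c [696.4  13.3] size [ 55.  116.8] ang 43.7 n 11280 px [315. 190.] z 124.5 mean [701.1  17.9]
rect c [651.3 -29.8] size [20.5 47.4] ang 43.5 n 1251 px [315. 286.] z 124.7 mean [650.  -30.9]
```

View pics/w10.png

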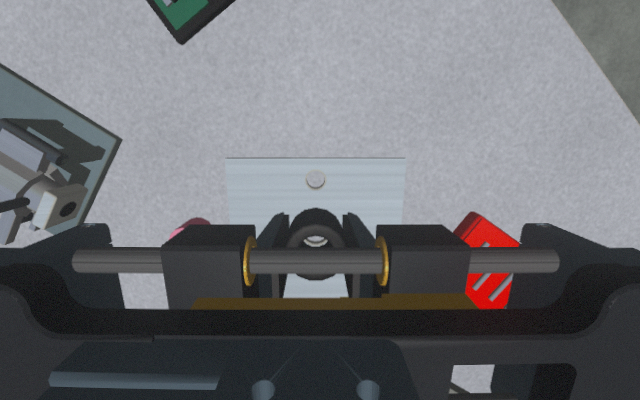

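The plate is held flat and centred in the grip, with its locating hole at (316,180) on the tool axis. Carrying it over the shaft.

{"name": "send_rows", "arguments": {
  "motion": [
    [-0.03,-0.07,0,0,0,-0.09,-1],
    [-0.07,-0.14,0,0,0,-0.18,-1],
    [-0.11,-0.22,0,0,0,-0.27,-1],
    [-0.15,-0.3,0,0,0,-0.36,-1],
    [-0.19,-0.38,0,0,0,-0.45,-1],
    [-0.23,-0.46,0,0,0,-0.54,-1],
    [-0.26,-0.53,0,0,0,-0.567,-1],
    [-0.273,-0.562,0,0,0,-0.567,-1],
    [-0.273,-0.562,0,0,0,-0.567,-1],
    [-0.273,-0.562,0,0,0,-0.567,-1]
  ]
}}

```text
time_s: 34.75
ee_pos: [545.4, -282.4, 131.9]
ee_rot: [-179.9, 0.0, 9.7]
force: [-0.1, 0.2, -3.2]
gripper_width: 34.3
gripper_force: 45.0
```

```bash
python3 - <<'E'
from h import *
st(); f=grab('wrist'); save(f,'w11'); P=cloud(f)
r=rect(P,110,145,(460,700,-380,-180),300)
E
```

```text
{'time_s': 34.75, 'qpos': [-28.48, 25.22, 91.2, 0.05, 63.63, 51.79], 'ee_pos': [545.39, -282.44, 131.87], 'ee_rot': [-179.93, 0.02, 9.71], 'force': [-0.14, 0.24, -3.21], 'gripper_width': 34.28, 'gripper_force': 45.0}
rect c [ 567.9 -278.9] size [ 54.4 117. ] ang 9.7 n 11242 px [315. 190.] z 125.5 mean [ 574.1 -277.7]
rect c [ 506.  -289.6] size [20.1 47.3] ang 9.2 n 1252 px [315. 286.] z 125.6 mean [ 504.5 -289.7]
```

{"name": "send_rows", "arguments": {
  "motion": [
    [-0.0032,-0.002,-0.01,0,0,0,-1],
    [-0.0032,-0.002,-0.04,0,0,0,-1],
    [-0.0032,-0.002,-0.062,0,0,0,-1],
    [-0.0032,-0.002,-0.062,0,0,0,-1],
    [-0.0032,-0.002,-0.062,0,0,0,-1]
  ]
}}

```text
time_s: 35.42
ee_pos: [543.6, -284.9, 101.4]
ee_rot: [180.0, -0.0, 9.7]
force: [0.5, -0.1, -2.1]
gripper_width: 34.3
gripper_force: 45.0
```

{"name": "send_rows", "arguments": {
  "motion": [
    [0.0004,0.0025,0,0,0,0,-1],
    [0.0004,0.0025,-0.01,0,0,0,-1],
    [0.0004,0.0025,-0.022,0,0,0,-1],
    [0.0004,0.0025,-0.034,0,0,0,-1],
    [0.0004,0.0025,-0.046,0,0,0,-1],
    [0.0004,0.0025,-0.058,0,0,0,-1],
    [0.0004,0.0025,-0.066,0,0,0,-1],
    [0.0004,0.0025,-0.066,0,0,0,-1]
  ]
}}

```text
time_s: 36.42
ee_pos: [543.4, -283.4, 68.0]
ee_rot: [-180.0, 0.0, 9.7]
force: [-0.0, 0.7, -3.8]
gripper_width: 34.2
gripper_force: 45.0
```

{"name": "send_rows", "arguments": {
  "motion": [
    [0,0,-0.006,0,0,0,-1],
    [0,0,-0.012,0,0,0,-1],
    [0,0,-0.016,0,0,0,-1],
    [0,0,-0.017,0,0,0,-1],
    [0,0,-0.017,0,0,0,-1]
  ]
}}

```text
time_s: 37.05
ee_pos: [543.6, -283.5, 59.9]
ee_rot: [180.0, -0.0, 9.7]
force: [0.2, -0.3, -3.0]
gripper_width: 34.5
gripper_force: 45.0
```

{"name": "send_rows", "arguments": {
  "motion": [
    [0,0,-0.001,0,0,0,-1],
    [0,0,-0.001,0,0,0,0],
    [0,0,-0.001,0,0,0,0.15],
    [0,0,-0.001,0,0,0,0.15],
    [0,0,0.04,0,0,0,0.15],
    [0,0,0.12,0,0,0,0.15],
    [-0.05,0,0.22,0,0,0,0.15],
    [-0.15,-0.02,0.32,0,0,0,0.15],
    [-0.23,-0.03,0.34,0,0,0,0.15],
    [-0.23,-0.03,0.34,0,0,0,0.15],
    [-0.23,-0.03,0.34,0,0,0,0.15]
  ]
}}

```text
time_s: 38.42
ee_pos: [428.9, -298.5, 229.8]
ee_rot: [180.0, -0.0, 9.6]
force: [-0.2, 1.0, 0.0]
gripper_width: 52.3
gripper_force: 0.0
```

```bash
python3 - <<'E'
from h import *
st(); f=grab('wrist'); save(f,'w12'); P=cloud(f)
print('plate');rect(P,49,58,(440,660,-400,-160),200)
print('collar');rect(P,82,95,(480,620,-330,-220),5)
q=P[(P[...,2]>49)&(P[...,2]<58)&(abs(P[...,0]-544)<75)&(abs(P[...,1]+284)<75)]
c=np.linalg.lstsq(np.c_[q[:,:2]-[544,-284],np.ones(len(q))],q[:,2],rcond=None)[0]; print('plane',c)
print('bench stuff');rect(P,26,47,(440,660,-400,-160),10)
f=grab('scene'); Q=parts(f)
q=Q[(abs(Q[...,1]+62)<22)&(Q[...,0]>-45)&(Q[...,0]<-28)&(Q[...,2]>55)]; print('lug',q[:,2].max())
for y in (0,30): q=Q[(abs(Q[...,0])<15)&(abs(Q[...,1]-y)<10)]; print('tube',q[:,2].max())
save(f,'s3')
E
```

```text
{'time_s': 38.42, 'qpos': [-36.11, 12.97, 94.83, 0.02, 72.16, 44.25], 'ee_pos': [428.92, -298.48, 229.85], 'ee_rot': [179.98, -0.04, 9.64], 'force': [-0.21, 0.99, 0.02], 'gripper_width': 52.34, 'gripper_force': 0.0}
plate
rect c [ 543.7 -283.9] size [100.9 116.8] ang 9.6 n 7842 px [319.  87.] z 53.3 mean [ 544.2 -283.5]
collar
rect c [ 543.5 -283.6] size [35.2 35. ] ang 55.3 n 668 px [320.  84.] z 87.0 mean [ 543.5 -283.8]
plane [-3.29868393e-03 -3.89467130e-06  5.32937527e+01]
bench stuff
rect c [ 566.  -213.4] size [32.4 11.8] ang 9.8 n 231 px [265.  59.] z 44.3 mean [ 566.1 -214.4]
rect c [ 516.8 -351.7] size [18.  5.] ang 7.4 n 51 px [369. 122.] z 44.5 mean [ 516.6 -351.4]
brass 5 [-51.3 -65.   89. ] [-56.9 -69.4  81.4] [-48.6 -61.   94.3]
lug 92.94609294455768
tube 77.75798106718287
tube 77.4384641027932
```

View pics/w12.png

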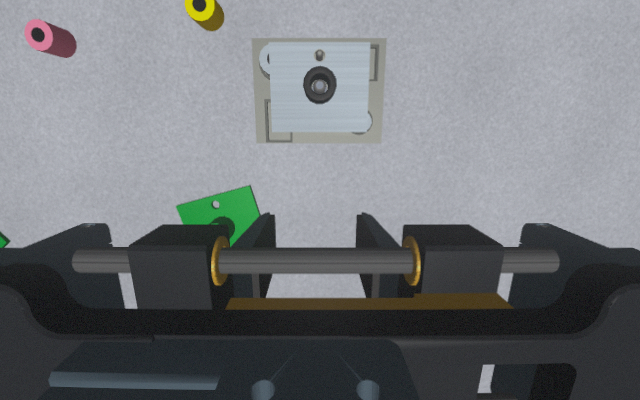

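The plate sits at 53.3 mm (53 expected), flat and centred, with the pin showing through its hole at (319,55). One last numeric check of the cap, then hand in.

```bash
python3 - <<'E'
from h import *
for n in('scene','top'):
    Q=parts(grab(n))
    q=Q[(abs(Q[...,1]+62)<35)&(Q[...,0]>-70)&(Q[...,0]<40)&(Q[...,2]>55)&(Q[...,2]<180)]; print(n)
    for x in range(-64,40,8):
        k=q[(q[:,0]>=x)&(q[:,0]<x+8)]
        if len(k): print(x,len(k),np.median(k[:,2]).round(),k[:,2].max().round(),end=' | ')
    print()
E
```

```text
brass 6 [-49.1 -66.2  89.2] [-54.  -70.8  85. ] [-43.3 -59.3  93.4]
scene
-64 3 71.0 72.0 | -56 21 83.0 94.0 | -48 22 74.0 91.0 | -40 19 71.0 74.0 | -32 7 74.0 75.0 | -24 3 72.0 77.0 | -16 8 80.0 83.0 | -8 19 86.0 124.0 | 0 148 104.0 127.0 | 8 82 77.0 125.0 | 16 75 75.0 84.0 | 24 34 70.0 76.0 | 32 25 70.0 74.0 | 
brass 23 [-52.8 -62.8  89.8] [-58.5 -67.9  80.1] [-45.  -55.9  97.6]
top
-64 16 74.0 94.0 | -56 33 83.0 98.0 | -48 31 73.0 98.0 | -40 23 73.0 78.0 | -32 26 73.0 76.0 | -24 52 73.0 83.0 | -16 68 80.0 89.0 | -8 103 86.0 128.0 | 0 74 123.0 129.0 | 8 17 81.0 85.0 | 16 33 79.0 85.0 | 24 36 70.0 74.0 | 32 55 70.0 75.0 |
```

The lug is at 72–73 mm, the bar at about x 0 and z 126, and the bolt upright at x −52. The cap is shut and everything is in place.

```bash
python3 -c "
from h import *
print(env.job_done())"
```

```text
the job is handed in; nothing more can be done
None
```

The job is handed in, at about 38 s of the 210 s. My last camera checks showed the tube clamped and bolted, both modules present (round and small) home in their nests, and the plate flat on the shoulder; no verdict came back.

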